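# Set out the sampling supplies by height

## Task

Set out the four sampling supplies that stand loose on the near half of the desk (label roll, yellow-lidded sample cup, clear plastic beaker, brown bottle) on the white stand in order of height, one on each round blue disc: the shortest on the disc next to the green end cap, rising to the tallest at the other end. Each must stand upright, centred on its disc to within about a centimetre, and let go; do not tip any of them over on the way.

Things in the scene. Friction and masses are not known exactly. Their poses are not given: they have to be found in the camera images.
- label_roll: white roll of labels with a brown core, lying flat: 49 mm in diameter, 25 mm high (the shortest); origin at the centre of its underside, z up; loose on the near half of the desk, closer than 0.6 m ahead of the robot (look-alikes far at the back by the centrifuge are not meant); treat as a solid disc, grip it across the outside
- sample_cup: clear round sample cup with a yellow screw lid (fixed on): lid 41 mm in diameter, 50 mm high overall, the lid is the top 10 mm, the body below tapers from 38 mm to 33 mm at the foot; origin at the centre of its underside, z up; loose on the near half of the desk, closer than 0.6 m ahead of the robot (look-alikes far at the back by the centrifuge are not meant)
- beaker: clear, empty plastic beaker, open at the top: 69 mm high, 58 mm across at the flared rim (top 3 mm), the wall below tapers from 52 mm to 47 mm at the foot; rigid; origin at the centre of its underside, z up; loose on the near half of the desk, closer than 0.6 m ahead of the robot (look-alikes far at the back by the centrifuge are not meant)
- brown_bottle: brown bottle with a black screw cap and a white and blue label: 83 mm high (the tallest), body 40 mm in diameter and straight from the foot to about 50 mm up, cap 24 mm in diameter from 66 to 83 mm up; origin at the centre of its underside, z up; loose on the near half of the desk, closer than 0.6 m ahead of the robot (look-alikes far at the back by the centrifuge are not meant)
- mark_1: round blue disc with a white ring on the white stand, 72 mm across, 3 mm thick; origin at the centre of its underside, its top is 3 mm above the origin and 13 mm above the desk; at the stand's +y end
- mark_2: round blue disc with a white ring on the white stand, 72 mm across, 3 mm thick; origin at the centre of its underside, its top is 3 mm above the origin and 13 mm above the desk; number 2 counted from the stand's +y end
- mark_3: round blue disc with a white ring on the white stand, 72 mm across, 3 mm thick; origin at the centre of its underside, its top is 3 mm above the origin and 13 mm above the desk; number 3 counted from the stand's +y end
- mark_4: round blue disc with a white ring on the white stand, 72 mm across, 3 mm thick; origin at the centre of its underside, its top is 3 mm above the origin and 13 mm above the desk; at the stand's -y end
- green_end: green cap 90 x 20 x 10 mm across one end of the white stand, 50 mm from the centre of the nearest disc; it marks where the shortest belongs and may be at either end (a grey cap is at the other); origin at the centre of its underside
- stand: white bench stand, fixed to the desk, a plate 100 x 372 mm and 10 mm thick carrying the four discs in a straight row, 80 mm apart, along its own y; origin at the centre of its underside
There are look-alikes about, which are no part of the job. What is shaped like the beaker but pink or turquoise is not meant.

How it is judged:
At the end, for the whole second after the job is handed in: Counted from the green end cap: label roll, sample cup, beaker, brown bottle, one on each disc, each with its foot on the disc, its centre within 12 mm of the disc's centre (seen from above), upright within 0.12 rad, released and at rest (((horizontal distance between green_end and mark_1 below 0.1 m and horizontal distance between label_roll and mark_1 below 0.012 m and z of label_roll in the frame of mark_1 between -0.002 and 0.008 m and horizontal distance between sample_cup and mark_2 below 0.012 m and z of sample_cup in the frame of mark_2 between -0.002 and 0.008 m and horizontal distance between beaker and mark_3 below 0.012 m and z of beaker in the frame of mark_3 between -0.002 and 0.008 m and horizontal distance between brown_bottle and mark_4 below 0.012 m and z of brown_bottle in the frame of mark_4 between -0.002 and 0.008 m) or (horizontal distance between green_end and mark_4 below 0.1 m and horizontal distance between label_roll and mark_4 below 0.012 m and z of label_roll in the frame of mark_4 between -0.002 and 0.008 m and horizontal distance between sample_cup and mark_3 below 0.012 m and z of sample_cup in the frame of mark_3 between -0.002 and 0.008 m and horizontal distance between beaker and mark_2 below 0.012 m and z of beaker in the frame of mark_2 between -0.002 and 0.008 m and horizontal distance between brown_bottle and mark_1 below 0.012 m and z of brown_bottle in the frame of mark_1 between -0.002 and 0.008 m)) and angle between each of label_roll, sample_cup, beaker, brown_bottle's own z axis and vertical below 0.12 rad and linear speed of each of label_roll, sample_cup, beaker, brown_bottle below 0.02 m/s); the robot touches nothing.
It fails at once if the label roll is tipped over (more than 45 degrees) (angle between label_roll's own z axis and vertical above 0.785 rad).
It fails at once if the sample cup is tipped over (more than 45 degrees) (angle between sample_cup's own z axis and vertical above 0.785 rad).
It fails at once if the beaker is tipped over (more than 45 degrees) (angle between beaker's own z axis and vertical above 0.785 rad).
It fails at once if the brown bottle is tipped over (more than 45 degrees) (angle between brown_bottle's own z axis and vertical above 0.785 rad).
It also fails if it takes over 102 s, if anything falls off the work surface, if the arm or the gripper's body presses on something with over 40 N, if the wrist force passes 120 N, or if a joint passes its speed limit or range.

## Robot

A 6-joint arm with a two-finger parallel gripper is mounted at the origin on a cart in front of the work surface, level with it; the furniture and walls round the work are solid. World frame = base frame: x ahead of the robot, y to its left, z up, the work surface at z = 0. Lengths are in m, angles in rad, forces in N, time in s.
With the tool pointing down it reaches from about 0.35 to 0.95 m from the base axis. Payload 17.4 kg.
Tool frame: the origin (TCP) lies midway between the tips of the shut fingers; the grasp point (between the pads) lies 19 mm behind it; z points along the fingers, y is the line along which they close (so a half turn about z gives the same grasp; the last joint's range is limited). The gripper opens to 93 mm and grips with 3 to 60 N. Pads are 15 mm wide; open, the fingers measure 128 mm over their backs; the gripper's body (75 mm by 188 mm) begins 65 mm behind the grasp point.
Start: joints at [1.168, 0.116, 1.442, -0, 1.584, -0.038], TCP at [0.241, 0.631, 0.219] pointing down, gripper open.
Joint ranges: [-2.83, 2.83], [-0.83, 2.19], [0.07, 2.5], [-1.14, 4.28], [0.01, 3], [-2.97, 2.97]. Speed limits (rad/s): [1.89, 1.89, 2.22, 3.14, 3.14, 3.14].

## Interface

Orientations are given as a unit quaternion [w, x, y, z].
In Python, from rig import r, imaging gives the robot as it stands.
- The arm moves only by the tool arm_command, never from a script. Its argument "motion" is a list of rows, each an object with "travel": the shift along the tool's x, y, z in m, a list of three; "angular": the turn, a rotation vector about the tool's x, y, z in rad, a list of three. In form: [{"travel": [x, y, z], "angular": [wx, wy, wz]}, ...]. A call has 1 to 12 rows; each row is the pose to reach, as a shift and turn from the pose commanded when the call began, along the tool's axes at that moment; what a row does not reach only later rows make up. A row lasts 1/10 s, in which the tool goes at most 50 mm and 8.59 degrees, less where a joint would pass 70% of its speed; a pose out of reach is approached as far as the arm can. A call with a gripper value outside its range is refused whole. "fingers" is the closure in counts, from 0 (fully open) to 255 (shut), set as the call begins (left out, the last holds). The fingers move at their own pace and stop on an object; "force" is the grip in N (left out, the last holds). Time passes only in rows, so rows that repeat a pose let the fingers close. It gives the time, the measured TCP pose, the force, the opening and the grip force at its end, in the units of the state.
- r.read_state(): the state, without advancing time (a new reading comes with each control period).
- imaging.get_image(name): name is "scene" or "top"; returns the picture (384x512x3 uint8, blue, green, red); there is no depth.
- imaging.get_calibration(name): a dict with "fx", "fy", "cx", "cy" (pixels), "world_from_camera" (4x4, takes a point from camera to world coordinates). Camera axes: x right, y down, z forward; pixel columns grow to the right and rows downward; lengths in m; the calibration is good to about 2 mm. A picture is of the moment at which its call begins. get_calibration takes no time and is no camera call.
- r.job_done(): hands the job in; it is judged then, once.
The state is a dict: "time": time; "joint_pos": joint angles; "joint_vel": joint speeds; "joint_efforts": joint torques, N m; "ee_pos": TCP position; "tcp_rot": TCP orientation; "ft_force": force on the tool from outside, world axes, zero at the start; "moment": the same for the moment, N m; "opening": opening from 0.0 (shut) to 1.0 (fully open); "grip_force": force on a finger pad.
Only numpy, scipy, OpenCV 4.12 (cv2) and the standard library are available. Lean on these libraries where they do the work, as an engineer would, in place of code of your own. Each camera call takes 0.05 s, during which the arm holds its last target. There are 200 camera calls.

## Working session

There is one attempt and no reset: what is moved stays moved. The work goes in short steps, Python scripts to look and compute and a tool call to move; the robot and the scene stay as the last step left them, time stands still between calls to the robot, and variables do not carry over. Pictures are saved under pics/ and viewed, at most 14 in all, crops included, and the job is handed in when it is done.

Besides the shell and the picture viewer there is one more tool, called after "Emit:" as name(argument=value, ...) on one line, values as JSON. arm_command: Moves the arm, as the interface text tells. Its arguments: {"type":"object","properties":{"motion":{"type":"array"},"fingers":{"type":"number"},"force":{"type":"number"}},"required":["motion"]}

```bash
mkdir -p pics; ls
python3 - <<'E'
from rig import r, imaging
import cv2,numpy as np
s=r.read_state();print(s)
for n in("top","scene"):
    c=imaging.get_calibration(n);print(n,c)
    cv2.imwrite(f"pics/{n}0.png",imaging.get_image(n))
E
```

```text
pics
{'time': 0.0, 'joint_pos': array([ 1.16822147e+00,  1.16519503e-01,  1.44227870e+00,  2.36621305e-05,
        1.58399422e+00, -3.78260815e-02]), 'joint_vel': array([-0.00027318,  0.00097269, -0.00076462, -0.00082672, -0.00107901,
        0.00075439]), 'joint_efforts': array([ 5.38106451e-04, -7.21279049e+01, -6.22613740e+01,  7.80452625e-02,
        2.38237245e-02, -1.36372146e-04]), 'ee_pos': array([0.24071984, 0.63039781, 0.21787424]), 'tcp_rot': array([-1.42574245e-04,  1.81364914e-01,  9.83415684e-01, -5.82814816e-04]), 'ft_force': array([ 0.52683023, -0.31109627, -0.19332036]), 'moment': array([-0.03705831, -0.00538592, -0.037201  ]), 'grip_force': 0.0, 'opening': 1.0013406694200357}
top {'fx': 436.0282737618699, 'fy': 436.0282737618699, 'cx': 262.2110753816014, 'cy': 190.08530973871814, 'world_from_camera': array([[-0.0118944 , -0.99870791,  0.04940681,  0.46416895],
       [-0.99991437,  0.01214932,  0.00486245,  0.05676146],
       [-0.00545643, -0.04934474, -0.9987669 ,  1.19286795],
       [ 0.        ,  0.        ,  0.        ,  1.        ]])}
scene {'fx': 468.6184942025872, 'fy': 468.6184942025872, 'cx': 253.51906665007982, 'cy': 195.04719690615195, 'world_from_camera': array([[ 0.81904761, -0.43419057,  0.37501943, -0.03769466],
       [-0.57372371, -0.6181848 ,  0.53729755, -0.74142226],
       [-0.00145822, -0.65522981, -0.7554282 ,  1.15237507],
       [ 0.        ,  0.        ,  0.        ,  1.        ]])}
```

View pics/top0.png

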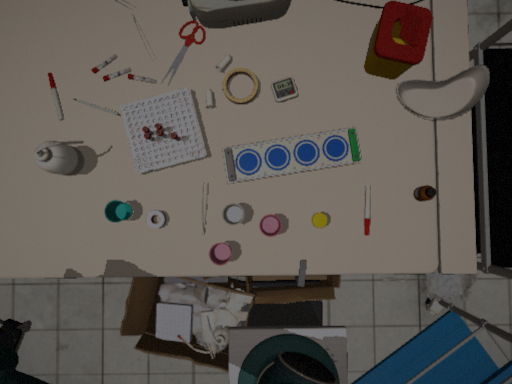

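View pics/scene0.png

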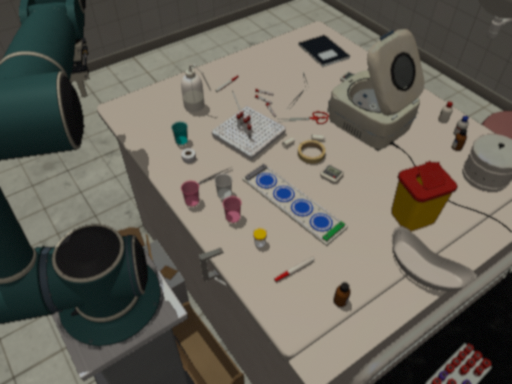

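Candidates in the top view: the clear beaker (235,213), against pink ones at (270,225) and (221,253) and a turquoise one at (118,211). The label roll is at (157,220); the tape ring at (240,86) is too large and too far. The sample cup is at (320,220). The brown bottle is at (425,193). The green cap is on the right (355,145), which makes it the −y end. I'll check these in a close crop.

```bash
cat > h.py <<'E'
import cv2,numpy as np
from rig import r, imaging
def ray(n,px,z):
    c=imaging.get_calibration(n);M=c["world_from_camera"]
    d=M[:3,:3]@[(px[0]-c["cx"])/c["fx"],(px[1]-c["cy"])/c["fy"],1];o=M[:3,3]
    return (o+d*(z-o[2])/d[2]).round(4)
def proj(n,p):
    c=imaging.get_calibration(n);q=np.linalg.inv(c["world_from_camera"])@[*p,1]
    return np.round([c["fx"]*q[0]/q[2]+c["cx"],c["fy"]*q[1]/q[2]+c["cy"]],1)
def blobs(mask,amin=20):
    n,l,s,c=cv2.connectedComponentsWithStats(mask.astype(np.uint8))
    return [(c[i].round(1),s[i]) for i in range(1,n) if s[i][4]>=amin]
E
python3 - <<'E'
from h import *
t=cv2.imread("pics/top0.png");hsv=cv2.cvtColor(t,cv2.COLOR_BGR2HSV)
def show(nm,lo,hi,z,a=30):
    for c,s in blobs(cv2.inRange(hsv,lo,hi)>0,a): print(nm,c,s,ray("top",c,z))
show("blue",(105,120,60),(125,255,255),.013)
show("green",(50,100,50),(75,255,255),.010)
show("yellow",(22,120,80),(33,255,255),.05)
a=cv2.resize(t[140:270,95:345],None,fx=3.2,fy=3.2,interpolation=2)
b=cv2.resize(t[170:220,380:450],None,fx=3.2,fy=3.2,interpolation=2)
o=np.zeros((a.shape[0]+b.shape[0],a.shape[1],3),np.uint8);o[:a.shape[0]]=a;o[a.shape[0]:,:b.shape[1]]=b
cv2.imwrite("pics/crop.png",o);print(o.shape)
E
```

```text
blue [334.8 148.4] [323 136  25  25  96] [ 0.6336 -0.1362  0.013 ]
blue [335.  147.5] [326 139  19  18 259] [ 0.6361 -0.1368  0.013 ]
blue [305.8 152.2] [294 140  25  26  94] [ 0.6242 -0.0573  0.013 ]
blue [276.7 157.4] [265 145  25  25  91] [0.611  0.0221 0.013 ]
blue [305.9 152.1] [297 144  18  18 253] [ 0.6245 -0.0575  0.013 ]
blue [248.3 161.5] [236 149  25  26  99] [0.6008 0.0994 0.013 ]
blue [276.8 156.7] [268 148  18  18 257] [0.6129 0.0218 0.013 ]
blue [247.7 161.3] [239 153  18  18 258] [0.6014 0.101  0.013 ]
green [353.4 144.6] [348 129  12  32 211] [ 0.6438 -0.1876  0.01  ]
yellow [398.6  40.4] [394  38  11   6  34] [ 0.9156 -0.3059  0.05  ]
yellow [319.4 219.9] [312 213  16  15 191] [ 0.4409 -0.0862  0.05  ]
(576, 800, 3)
```

View pics/crop.png

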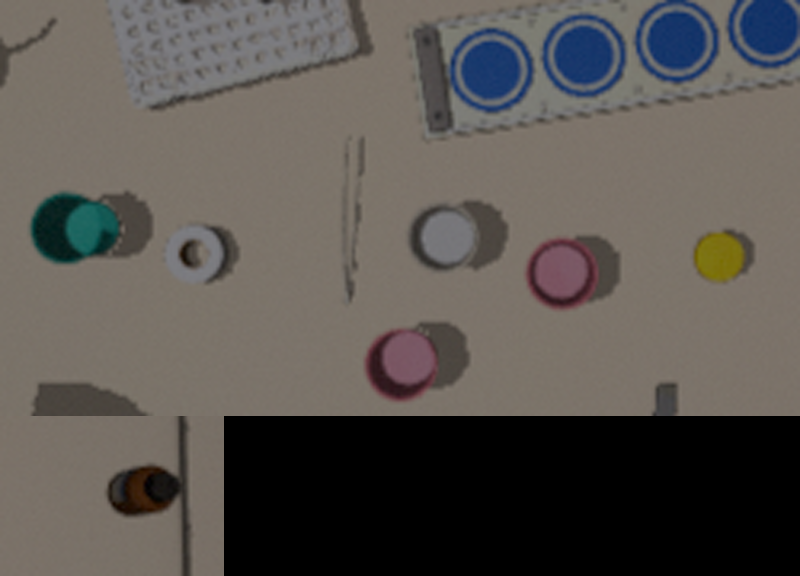

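Crop confirms the grey clear beaker (447,238), the roll (195,254), the yellow cup (719,258) and the bottle with its cap at (162,487). Now the positions, cross-checked by the scene camera.

Run:
```python
from h import *
t=cv2.imread("pics/top0.png");s=cv2.imread("pics/scene0.png")
g=cv2.cvtColor(t,cv2.COLOR_BGR2HSV)
def win(m,x0,y0,x1,y1):
    k=np.zeros(m.shape[:2],np.uint8);k[y0:y1,x0:x1]=1;return m*k
def rep(nm,m,z,a=10):
    for c,b in blobs(m,a): 
        ctr=np.array([b[0]+b[2]/2-.5,b[1]+b[3]/2-.5]);print(nm,"cen",c,"box",b,ray("top",c,z),ray("top",ctr,z))
print(g[219,140:172].tolist()); print(g[214,218:252].tolist())
rep("roll",win(cv2.inRange(g,(0,0,120),(180,40,255)),145,208,168,232),.025)
rep("beakerfloor",win(cv2.inRange(g,(0,0,120),(180,35,255)),220,198,250,230),.003)
rep("bottledark",win(cv2.inRange(g,(0,0,0),(180,255,75)),410,180,436,205),.04)
rep("cap",win(cv2.inRange(g,(0,0,0),(180,255,32)),410,180,436,205),.083)
a=cv2.resize(s[140:260,175:275],None,fx=4,fy=4,interpolation=2);b=cv2.resize(s[270:320,310:380],None,fx=5.6,fy=5.6,interpolation=2)
c=cv2.resize(t[175:210,405:445],None,fx=8,fy=8,interpolation=2)
o=np.zeros((600,800,3),np.uint8);o[:480,:400]=a;o[:280,400:792]=b;o[300:580,420:740]=c
cv2.imwrite("pics/crop2.png",o)
```

```text
[[17, 37, 123], [15, 38, 122], [17, 37, 123], [15, 38, 122], [15, 37, 123], [15, 33, 123], [9, 14, 124], [113, 8, 128], [114, 10, 127], [120, 8, 127], [140, 7, 112], [14, 142, 52], [14, 194, 25], [18, 65, 47], [16, 37, 75], [15, 47, 76], [16, 41, 93], [18, 37, 124], [18, 35, 123], [16, 36, 121], [9, 16, 115], [120, 8, 127], [114, 10, 128], [132, 10, 124], [130, 8, 100], [30, 17, 45], [15, 43, 59], [15, 39, 78], [16, 37, 75], [17, 38, 93], [16, 35, 123], [16, 36, 122]]
[[17, 37, 124], [15, 37, 124], [15, 37, 123], [16, 36, 121], [15, 29, 106], [17, 24, 74], [25, 29, 53], [15, 37, 55], [0, 3, 82], [130, 6, 125], [128, 8, 122], [120, 6, 122], [130, 6, 121], [120, 6, 121], [128, 8, 122], [128, 8, 122], [126, 10, 122], [120, 6, 122], [130, 6, 119], [132, 10, 122], [120, 6, 122], [120, 6, 122], [120, 6, 121], [120, 6, 122], [140, 7, 113], [20, 16, 95], [12, 27, 95], [16, 44, 75], [18, 40, 76], [16, 43, 78], [13, 40, 76], [18, 40, 76], [17, 47, 76], [15, 40, 76]]
roll cen [153.6 221.2] box [145 208  23  24 322] [0.4421 0.3541 0.025 ] [0.4466 0.3476 0.025 ]
roll cen [163.8 208.8] box [159 208   9   4  21] [0.4749 0.3267 0.025 ] [0.4731 0.3289 0.025 ]
beakerfloor cen [234.2 213.6] box [227 207  15  14 159] [0.4598 0.1397 0.003 ] [0.4601 0.1402 0.003 ]
beakerfloor cen [238.  226.2] box [235 224   7   6  13] [0.4254 0.1296 0.003 ] [0.4246 0.1296 0.003 ]
bottledark cen [424.2 192.9] box [414 186  22  15 272] [ 0.5086 -0.3653  0.04  ] [ 0.5083 -0.3661  0.04  ]
cap cen [419.  194.2] box [415 187   9  13  31] [ 0.5037 -0.3363  0.083 ] [ 0.5068 -0.3364  0.083 ]
cap cen [429.9 191.7] box [425 187  11  10  79] [ 0.5098 -0.3642  0.083 ] [ 0.5103 -0.3644  0.083 ]
```

View pics/crop2.png

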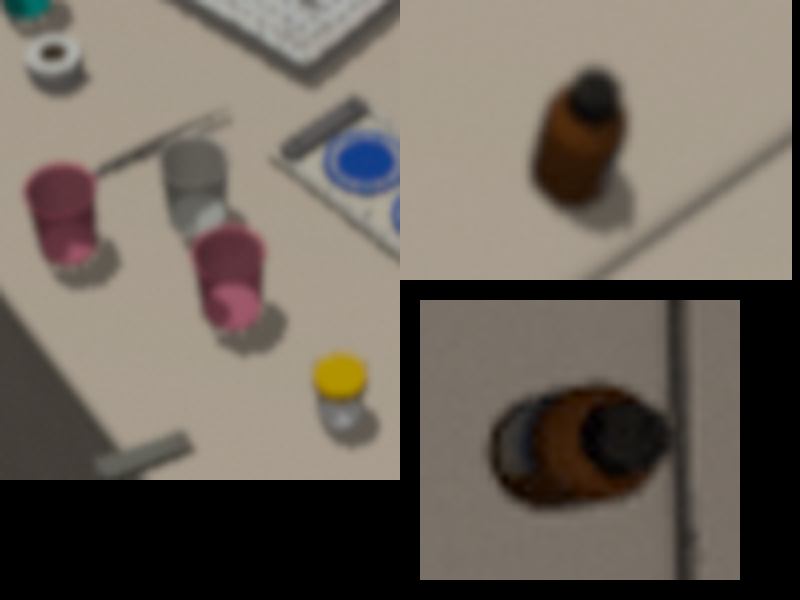

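Run:
```python
from h import *
t=cv2.imread("pics/top0.png");g=cv2.cvtColor(t,cv2.COLOR_BGR2HSV)
m=cv2.inRange(g,(0,0,90),(180,25,255))[208:232,144:169]
for c,b in blobs(m>0,20):
    p=np.array([b[0]+b[2]/2-.5+144,b[1]+b[3]/2-.5+208]);print("roll",b,p,ray("top",p,.025))
print("roll scene",ray("scene",(175+54/4-.4,140+54/4-.4),.025))
print("bottle top",ray("top",(430.1,191.8),.083),"scene",ray("scene",(345,286),.081))
print("beaker rim scene",ray("scene",(175+194/4-.4,140+160/4-.4),.069),"rim top",ray("top",(95+443/3.2-.3,140+237/3.2-.3),.069))
print("cup scene",ray("scene",(175+340/4-.4,140+376/4-.4),.05))
```

```text
roll [  2   2  19  19 210] [155. 219.] [0.448  0.3503 0.025 ]
roll scene [0.4471 0.3474 0.025 ]
bottle top [ 0.5095 -0.3646  0.083 ] scene [ 0.5092 -0.3709  0.081 ]
beaker rim scene [0.4587 0.137  0.069 ] rim top [0.4596 0.1378 0.069 ]
cup scene [ 0.4389 -0.089   0.05  ]
```

Emit:
arm_command(motion=[{"travel":[-0.2936,-0.189,0.098],"angular":[0,0,1.061]},{"travel":[-0.2936,-0.189,0.098],"angular":[0,0,1.061]},{"travel":[-0.2936,-0.189,0.098],"angular":[0,0,1.061]},{"travel":[-0.2936,-0.189,0.098],"angular":[0,0,1.061]},{"travel":[-0.2936,-0.189,0.098],"angular":[0,0,1.061]},{"travel":[-0.2936,-0.189,0.098],"angular":[0,0,1.061]},{"travel":[-0.2936,-0.189,0.098],"angular":[0,0,1.061]},{"travel":[-0.2936,-0.189,0.098],"angular":[0,0,1.061]},{"travel":[-0.2936,-0.189,0.098],"angular":[0,0,1.061]},{"travel":[-0.2936,-0.189,0.098],"angular":[0,0,1.061]},{"travel":[-0.2936,-0.189,0.098],"angular":[0,0,1.061]},{"travel":[-0.2936,-0.189,0.098],"angular":[0,0,1.061]}], fingers=0, force=15)

```text
time: 1.3
ee_pos: [0.4471, 0.3504, 0.121]
tcp_rot: [0.0, 0.653, 0.757, 0.0]
ft_force: [0.0, 1.0, -0.7]
opening: 1.001
grip_force: 0.0
```

```bash
cat >> h.py <<'E'
from scipy.spatial.transform import Rotation as R
def go(x,y,z):
    s=r.read_state();q=s["tcp_rot"];M=R.from_quat([*q[1:],q[0]]).as_matrix()
    print("t",s["time"],"tcp",s["ee_pos"].round(4),"yang",np.degrees(np.arctan2(M[1,1],M[0,1])).round(2),"tilt",M[2].round(3),"open",s["opening"],"travel",(M.T@(np.array([x,y,z])-s["ee_pos"])).round(4))
E
python3 -c "
from h import *
go(.4475,.349,.005)
cv2.imwrite('pics/s1.png',cv2.resize(imaging.get_image('scene')[110:290,120:360],None,fx=3,fy=3))"
```

```text
t 1.3 tcp [0.4471 0.3504 0.121 ] yang 8.43 tilt [ 0.  0. -1.] open 1.0006777588890938 travel [-1.40e-03  1.00e-04  1.16e-01]
```

View pics/s1.png

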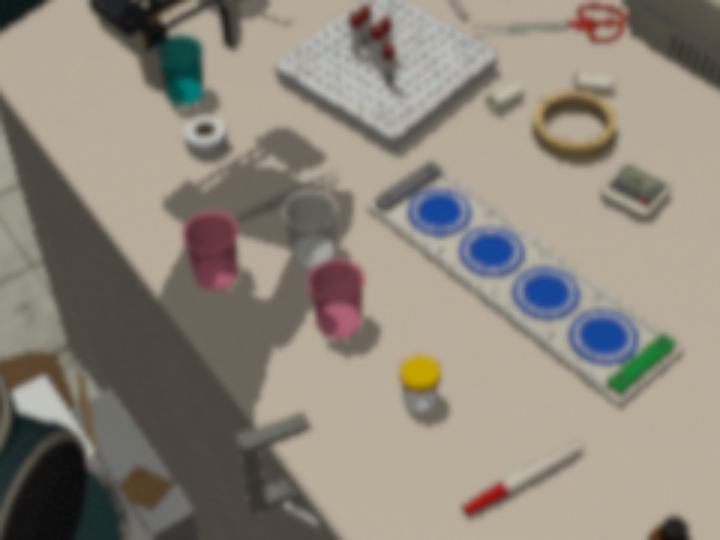

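The fingertips at about (195,40) straddle the point above the roll at (205,130), so I'll descend and grip.

Emit:
arm_command(motion=[{"travel":[-0.001,0,0.04],"angular":[0,0,0]},{"travel":[-0.001,0,0.08],"angular":[0,0,0]},{"travel":[-0.001,0,0.1],"angular":[0,0,0]},{"travel":[-0.001,0,0.11],"angular":[0,0,0]},{"travel":[-0.001,0,0.116],"angular":[0,0,0]},{"travel":[-0.001,0,0.116],"angular":[0,0,0]},{"travel":[-0.001,0,0.116],"angular":[0,0,0]}])

```text
time: 2.05
ee_pos: [0.4483, 0.3488, 0.0059]
tcp_rot: [0.0, 0.654, 0.757, 0.001]
ft_force: [0.4, 0.3, -0.1]
opening: 1.0
grip_force: 0.0
```

Emit:
arm_command(motion=[{"travel":[0,0,0],"angular":[0,0,0]},{"travel":[0,0,0],"angular":[0,0,0]},{"travel":[0,0,0],"angular":[0,0,0]},{"travel":[0,0,0],"angular":[0,0,0]},{"travel":[0,0,0],"angular":[0,0,0]},{"travel":[0,0,0],"angular":[0,0,0]},{"travel":[0,0,0],"angular":[0,0,0]},{"travel":[0,0,0],"angular":[0,0,0]}], fingers=255, force=15)

```text
time: 2.85
ee_pos: [0.4478, 0.3483, 0.0047]
tcp_rot: [0.0, 0.654, 0.756, 0.0]
ft_force: [0.8, -0.7, 0.8]
opening: 0.513
grip_force: 15.0
```

```bash
python3 -c "
from h import *
go(.636,-.1368,.1)"
```

```text
t 2.85 tcp [0.4478 0.3483 0.0047] yang 8.31 tilt [ 0.  0. -1.] open 0.5131410156468275 travel [-0.5072  0.1161 -0.0953]
```

Emit:
arm_command(motion=[{"travel":[0,0,-0.04],"angular":[0,0,0]},{"travel":[-0.01,0,-0.08],"angular":[0,0,0]},{"travel":[-0.04,0.01,-0.095],"angular":[0,0,0]},{"travel":[-0.09,0.02,-0.095],"angular":[0,0,0]},{"travel":[-0.14,0.03,-0.095],"angular":[0,0,0]},{"travel":[-0.19,0.04,-0.095],"angular":[0,0,0]},{"travel":[-0.24,0.052,-0.095],"angular":[0,0,0]},{"travel":[-0.29,0.064,-0.095],"angular":[0,0,0]},{"travel":[-0.34,0.076,-0.095],"angular":[0,0,0]},{"travel":[-0.39,0.088,-0.095],"angular":[0,0,0]},{"travel":[-0.44,0.1,-0.095],"angular":[0,0,0]},{"travel":[-0.48,0.11,-0.095],"angular":[0,0,0]}])

```text
time: 4.05
ee_pos: [0.6259, -0.1117, 0.0996]
tcp_rot: [0.0, 0.654, 0.756, 0.0]
ft_force: [0.7, 0.3, -0.0]
opening: 0.513
grip_force: 15.0
```

Emit:
arm_command(motion=[{"travel":[-0.02,0.004,0],"angular":[0,0,0]},{"travel":[-0.0272,0.0061,0],"angular":[0,0,0]},{"travel":[-0.0272,0.0061,0],"angular":[0,0,0]},{"travel":[-0.0272,0.0061,0],"angular":[0,0,0]},{"travel":[-0.0272,0.0061,0],"angular":[0,0,0]}])

```text
time: 4.55
ee_pos: [0.6353, -0.1342, 0.0998]
tcp_rot: [-0.0, 0.653, 0.757, 0.0]
ft_force: [-0.7, 0.2, -0.2]
opening: 0.515
grip_force: 15.0
```

```bash
python3 -c "
from h import *
go(.636,-.1368,.019)
o=np.hstack([imaging.get_image(n)[100:250,a:a+140] for n,a in(('top',260),('scene',230))])
cv2.imwrite('pics/s2.png',cv2.resize(o,None,fx=2.8,fy=2.8))"
```

```text
t 4.55 tcp [ 0.6353 -0.1342  0.0998] yang 8.39 tilt [ 0.  0. -1.] open 0.5145778949024877 travel [-0.0027  0.0003  0.0808]
```

View pics/s2.png

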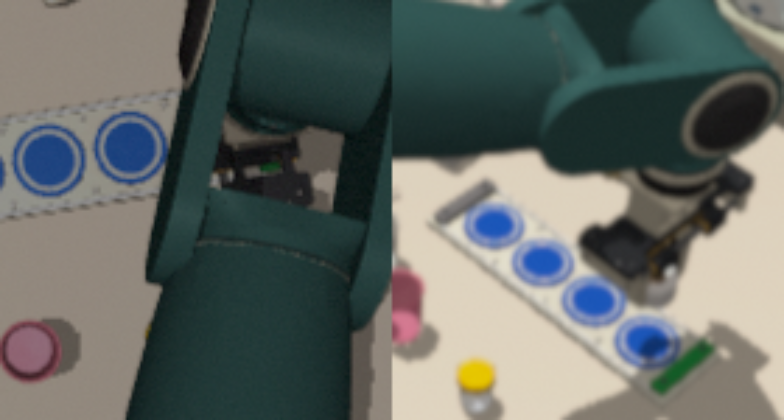

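Roll held (scene crop 660,285) beyond its disc as expected; lowering.

Emit:
arm_command(motion=[{"travel":[-0.002,0,0.03],"angular":[0,0,0]},{"travel":[-0.002,0,0.055],"angular":[0,0,0]},{"travel":[-0.002,0,0.07],"angular":[0,0,0]},{"travel":[-0.002,0,0.077],"angular":[0,0,0]},{"travel":[-0.002,0,0.0805],"angular":[0,0,0]},{"travel":[-0.002,0,0.0815],"angular":[0,0,0]},{"travel":[-0.002,0,0.0815],"angular":[0,0,0]},{"travel":[-0.002,0,0.0815],"angular":[0,0,0]}])

```text
time: 5.45
ee_pos: [0.6362, -0.1377, 0.019]
tcp_rot: [0.0, 0.654, 0.756, 0.0]
ft_force: [-0.1, -0.2, -0.8]
opening: 0.51
grip_force: 15.0
```

Emit:
arm_command(motion=[{"travel":[0,0,0],"angular":[0,0,0]},{"travel":[0,0,0],"angular":[0,0,0]},{"travel":[0,0,0],"angular":[0,0,0]},{"travel":[0,0,0],"angular":[0,0,0]},{"travel":[0,0,-0.01],"angular":[0,0,0]},{"travel":[0,0,-0.04],"angular":[0,0,0]},{"travel":[0,0,-0.08],"angular":[0,0,0]},{"travel":[0,0,-0.11],"angular":[0,0,0]},{"travel":[0,0,-0.11],"angular":[0,0,0]},{"travel":[0,0,-0.11],"angular":[0,0,0]}], fingers=0)

```text
time: 6.45
ee_pos: [0.636, -0.1376, 0.1292]
tcp_rot: [0.001, 0.654, 0.756, 0.0]
ft_force: [-0.5, -0.2, -0.8]
opening: 1.001
grip_force: 0.0
```

```bash
python3 -c "
from h import *
go(.44,-.0875,.12)"
```

```text
t 6.45 tcp [ 0.636  -0.1376  0.1292] yang 8.31 tilt [-0.001  0.001 -1.   ] open 1.0011638750593328 travel [ 0.0779 -0.1867  0.0089]
```

Emit:
arm_command(motion=[{"travel":[0.02,-0.047,0],"angular":[0,0,0]},{"travel":[0.04,-0.094,0],"angular":[0,0,0]},{"travel":[0.06,-0.14,0],"angular":[0,0,0]},{"travel":[0.0779,-0.1867,0],"angular":[0,0,0]},{"travel":[0.0779,-0.1867,0.005],"angular":[0,0,0]},{"travel":[0.0779,-0.1867,0.005],"angular":[0,0,0]},{"travel":[0.0779,-0.1867,0.005],"angular":[0,0,0]}])

```text
time: 7.15
ee_pos: [0.4403, -0.0876, 0.1227]
tcp_rot: [-0.0, 0.654, 0.756, -0.0]
ft_force: [0.2, -0.4, -0.5]
opening: 1.0
grip_force: 0.0
```

```bash
python3 -c "
from h import *
go(.44,-.0875,.006)
cv2.imwrite('pics/s3.png',cv2.resize(imaging.get_image('scene')[120:280,150:360],None,fx=3.4,fy=3.4))"
```

```text
t 7.15 tcp [ 0.4403 -0.0876  0.1227] yang 8.3 tilt [ 0.    -0.001 -1.   ] open 1.0002920243050504 travel [ 1.000e-04 -2.000e-04  1.167e-01]
```

View pics/s3.png

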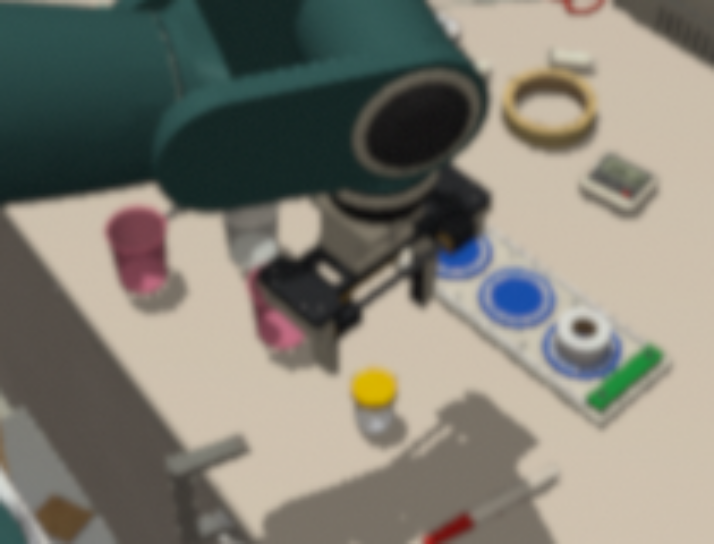

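The roll stands centred on the green-end disc (crop 583,335), and the gripper is aligned above the cup (375,385). Descending.

Emit:
arm_command(motion=[{"travel":[0,0,0.04],"angular":[0,0,0]},{"travel":[0,0,0.07],"angular":[0,0,0]},{"travel":[0,0,0.095],"angular":[0,0,0]},{"travel":[0,0,0.11],"angular":[0,0,0]},{"travel":[0,0,0.1165],"angular":[0,0,0]},{"travel":[0,0,0.1165],"angular":[0,0,0]},{"travel":[0,0,0.1165],"angular":[0,0,0]}])

```text
time: 7.9
ee_pos: [0.4404, -0.0876, 0.0072]
tcp_rot: [0.0, 0.654, 0.756, 0.0]
ft_force: [-0.8, -0.0, 0.2]
opening: 0.998
grip_force: 0.0
```

Emit:
arm_command(motion=[{"travel":[0,0,0],"angular":[0,0,0]},{"travel":[0,0,0],"angular":[0,0,0]},{"travel":[0,0,0],"angular":[0,0,0]},{"travel":[0,0,0],"angular":[0,0,0]},{"travel":[0,0,0],"angular":[0,0,0]},{"travel":[0,0,0],"angular":[0,0,0]},{"travel":[0,0,0],"angular":[0,0,0]},{"travel":[0,0,0],"angular":[0,0,0]}], fingers=255, force=12)

```text
time: 8.7
ee_pos: [0.4398, -0.0875, 0.0067]
tcp_rot: [-0.0, 0.654, 0.756, -0.0]
ft_force: [0.2, 0.7, -0.4]
opening: 0.429
grip_force: 12.0
```

```bash
python3 -c "
from h import *
go(.6245,-.0575,.1)"
```

```text
t 8.7 tcp [ 0.4398 -0.0875  0.0067] yang 8.31 tilt [-0. -0. -1.] open 0.42861893217042485 travel [ 0.003   0.1871 -0.0933]
```

Emit:
arm_command(motion=[{"travel":[0,0,-0.03],"angular":[0,0,0]},{"travel":[0,0,-0.065],"angular":[0,0,0]},{"travel":[0,0.02,-0.09],"angular":[0,0,0]},{"travel":[0.001,0.05,-0.0935],"angular":[0,0,0]},{"travel":[0.002,0.085,-0.0935],"angular":[0,0,0]},{"travel":[0.002,0.12,-0.0935],"angular":[0,0,0]},{"travel":[0.003,0.155,-0.0935],"angular":[0,0,0]},{"travel":[0.003,0.178,-0.0935],"angular":[0,0,0]},{"travel":[0.003,0.187,-0.0935],"angular":[0,0,0]},{"travel":[0.003,0.187,-0.0935],"angular":[0,0,0]},{"travel":[0.003,0.187,-0.0935],"angular":[0,0,0]}])

```text
time: 9.8
ee_pos: [0.6236, -0.0576, 0.1]
tcp_rot: [-0.0, 0.654, 0.756, -0.0]
ft_force: [-0.2, -0.3, -0.6]
opening: 0.429
grip_force: 12.0
```

```bash
python3 -c "
from h import *
go(.6245,-.0575,.0203)"
```

```text
t 9.8 tcp [ 0.6236 -0.0576  0.1   ] yang 8.31 tilt [ 0.    -0.001 -1.   ] open 0.42862895924872524 travel [-0.      0.001   0.0797]
```

Emit:
arm_command(motion=[{"travel":[0,0.0005,0.03],"angular":[0,0,0]},{"travel":[0,0.0005,0.055],"angular":[0,0,0]},{"travel":[0,0.0005,0.07],"angular":[0,0,0]},{"travel":[0,0.0005,0.076],"angular":[0,0,0]},{"travel":[0,0.0005,0.079],"angular":[0,0,0]},{"travel":[0,0.0005,0.08],"angular":[0,0,0]},{"travel":[0,0.0005,0.08],"angular":[0,0,0]},{"travel":[0,0.0005,0.08],"angular":[0,0,0]}])

```text
time: 10.6
ee_pos: [0.6253, -0.0575, 0.021]
tcp_rot: [0.0, 0.654, 0.757, 0.0]
ft_force: [-0.1, -1.2, 1.1]
opening: 0.43
grip_force: 12.0
```

Emit:
arm_command(motion=[{"travel":[0,0,0],"angular":[0,0,0]},{"travel":[0,0,0],"angular":[0,0,0]},{"travel":[0,0,0],"angular":[0,0,0]},{"travel":[0,0,0],"angular":[0,0,0]},{"travel":[0,0,0],"angular":[0,0,0]},{"travel":[0,0,-0.02],"angular":[0,0,0]},{"travel":[0,0,-0.06],"angular":[0,0,0]},{"travel":[0,0,-0.1],"angular":[0,0,0]},{"travel":[0,0,-0.13],"angular":[0,0,0]},{"travel":[0,0,-0.13],"angular":[0,0,0]},{"travel":[0,0,-0.13],"angular":[0,0,0]}], fingers=0)

```text
time: 11.7
ee_pos: [0.625, -0.0575, 0.1505]
tcp_rot: [0.0, 0.654, 0.756, 0.0]
ft_force: [0.1, -0.8, -0.2]
opening: 1.001
grip_force: 0.0
```

```bash
python3 -c "
from h import *
go(.459,.138,.15)"
```

```text
t 11.7 tcp [ 0.625  -0.0575  0.1505] yang 8.31 tilt [-0.     0.001 -1.   ] open 1.000728333581701 travel [ 0.2174 -0.136   0.0003]
```

Emit:
arm_command(motion=[{"travel":[0.03,-0.019,0],"angular":[0,0,0]},{"travel":[0.07,-0.044,0],"angular":[0,0,0]},{"travel":[0.11,-0.069,0],"angular":[0,0,0]},{"travel":[0.15,-0.094,0],"angular":[0,0,0]},{"travel":[0.19,-0.119,0],"angular":[0,0,0]},{"travel":[0.2174,-0.136,0],"angular":[0,0,0]},{"travel":[0.2174,-0.136,0],"angular":[0,0,0]},{"travel":[0.2174,-0.136,0],"angular":[0,0,0]}])

```text
time: 12.5
ee_pos: [0.4585, 0.1382, 0.1492]
tcp_rot: [-0.0, 0.653, 0.757, -0.0]
ft_force: [0.0, -1.0, 0.4]
opening: 0.998
grip_force: 0.0
```

```bash
python3 -c "
from h import *
go(.459,.138,.02)
cv2.imwrite('pics/s4.png',cv2.resize(imaging.get_image('scene')[120:280,150:360],None,fx=3.4,fy=3.4))"
```

```text
t 12.5 tcp [0.4585 0.1382 0.1492] yang 8.39 tilt [-0.    -0.001 -1.   ] open 0.9975626079522792 travel [-0.0002  0.0006  0.1292]
```

View pics/s4.png

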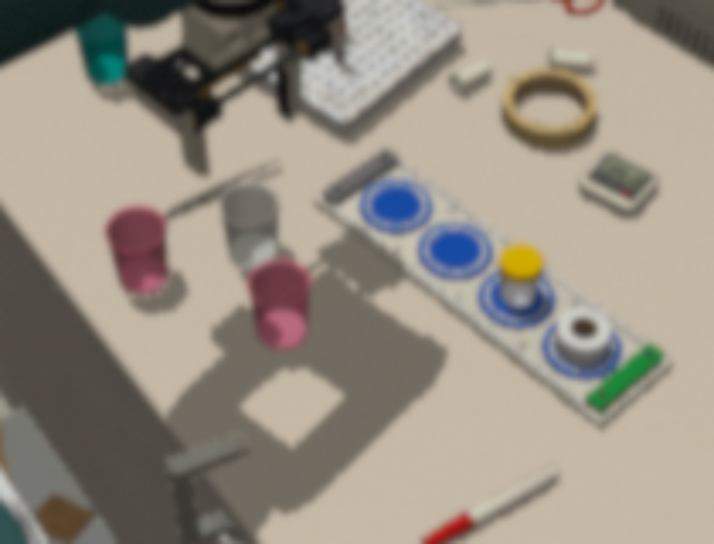

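The cup stands upright on disc 3 (520,285). The beaker is at (250,225), with the gripper above it and clear of both pink ones. Descending.

Emit:
arm_command(motion=[{"travel":[0,0,0.03],"angular":[0,0,0]},{"travel":[0,0,0.06],"angular":[0,0,0]},{"travel":[0,0,0.09],"angular":[0,0,0]},{"travel":[0,0,0.115],"angular":[0,0,0]},{"travel":[0,0,0.1295],"angular":[0,0,0]},{"travel":[0,0,0.1295],"angular":[0,0,0]},{"travel":[0,0,0.1295],"angular":[0,0,0]}])

```text
time: 13.25
ee_pos: [0.4595, 0.1377, 0.0213]
tcp_rot: [0.0, 0.654, 0.756, 0.0]
ft_force: [-0.1, 1.1, 0.7]
opening: 1.002
grip_force: 0.0
```

Emit:
arm_command(motion=[{"travel":[0,0,0],"angular":[0,0,0]},{"travel":[0,0,0],"angular":[0,0,0]},{"travel":[0,0,0],"angular":[0,0,0]},{"travel":[0,0,0],"angular":[0,0,0]},{"travel":[0,0,0],"angular":[0,0,0]},{"travel":[0,0,0],"angular":[0,0,0]},{"travel":[0,0,0],"angular":[0,0,0]},{"travel":[0,0,0],"angular":[0,0,0]}], fingers=255, force=12)

```text
time: 14.05
ee_pos: [0.459, 0.1381, 0.0208]
tcp_rot: [0.0, 0.654, 0.756, 0.0]
ft_force: [-0.6, 0.4, 3.6]
opening: 0.611
grip_force: 12.0
```

```bash
python3 -c "
from h import *
go(.613,.0218,.13)"
```

```text
t 14.05 tcp [0.459  0.1381 0.0208] yang 8.31 tilt [ 0.  0. -1.] open 0.6107443224011843 travel [-0.1373  0.1356 -0.1092]
```

Opening (~58 mm) shows that the contact is on the rim, high above the pads. I'll regrip with the pads centred on the rim.

Emit:
arm_command(motion=[{"travel":[0,0,0],"angular":[0,0,0]},{"travel":[0,0,0],"angular":[0,0,0]},{"travel":[0,0,0],"angular":[0,0,0]},{"travel":[0,0,0],"angular":[0,0,0]},{"travel":[0,0,-0.012],"angular":[0,0,0]},{"travel":[0,0,-0.024],"angular":[0,0,0]},{"travel":[0,0,-0.026],"angular":[0,0,0]},{"travel":[0,0,-0.026],"angular":[0,0,0]},{"travel":[0,0,-0.026],"angular":[0,0,0]}], fingers=0)

```text
time: 14.95
ee_pos: [0.4588, 0.138, 0.0466]
tcp_rot: [0.0, 0.654, 0.756, -0.0]
ft_force: [-0.8, 0.9, -0.6]
opening: 0.998
grip_force: 0.0
```

Emit:
arm_command(motion=[{"travel":[0,0,0],"angular":[0,0,0]},{"travel":[0,0,0],"angular":[0,0,0]},{"travel":[0,0,0],"angular":[0,0,0]},{"travel":[0,0,0],"angular":[0,0,0]},{"travel":[0,0,0],"angular":[0,0,0]},{"travel":[0,0,0],"angular":[0,0,0]},{"travel":[0,0,0],"angular":[0,0,0]},{"travel":[0,0,0],"angular":[0,0,0]}], fingers=255, force=15)

```text
time: 15.75
ee_pos: [0.4589, 0.138, 0.0466]
tcp_rot: [-0.0, 0.654, 0.756, -0.0]
ft_force: [-0.2, -0.2, -0.4]
opening: 0.609
grip_force: 15.0
```

Emit:
arm_command(motion=[{"travel":[0,0,-0.005],"angular":[0,0,0]},{"travel":[0,0,-0.01],"angular":[0,0,0]},{"travel":[0,0,-0.02],"angular":[0,0,0]},{"travel":[0,0,-0.04],"angular":[0,0,0]},{"travel":[0,0,-0.06],"angular":[0,0,0]},{"travel":[0,0,-0.085],"angular":[0,0,0]},{"travel":[0,0,-0.09],"angular":[0,0,0]},{"travel":[0,0,-0.09],"angular":[0,0,0]}])

```text
time: 16.55
ee_pos: [0.4593, 0.1381, 0.1376]
tcp_rot: [0.001, 0.654, 0.756, 0.001]
ft_force: [0.2, 0.3, -1.1]
opening: 0.611
grip_force: 15.0
```

```bash
python3 -c "
from h import *
go(.613,.0218,.14)
cv2.imwrite('pics/s5.png',cv2.resize(imaging.get_image('scene')[100:260,150:360],None,fx=3.4,fy=3.4))"
```

```text
t 16.55 tcp [0.4593 0.1381 0.1376] yang 8.31 tilt [ 0.     0.002 -1.   ] open 0.6111277035600314 travel [-0.1373  0.1353 -0.0022]
```

View pics/s5.png

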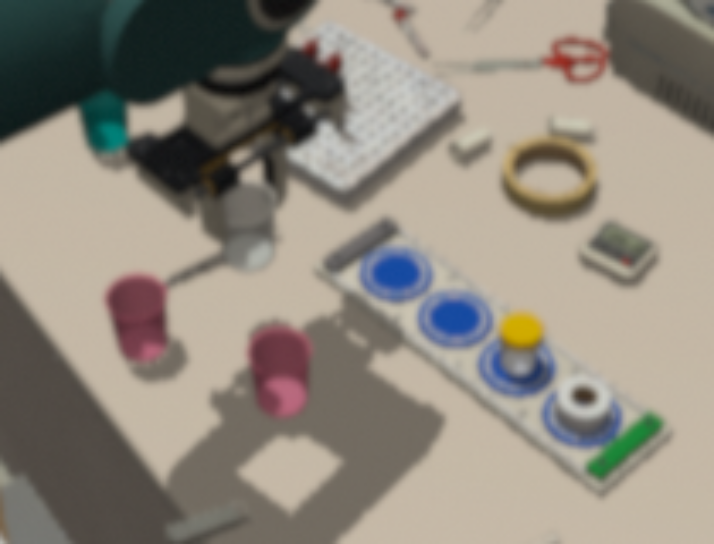

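Beaker hangs upright in the gripper (250,225). Carrying it to disc 2.

Emit:
arm_command(motion=[{"travel":[-0.01,0.01,0],"angular":[0,0,0]},{"travel":[-0.03,0.03,0],"angular":[0,0,0]},{"travel":[-0.055,0.054,0],"angular":[0,0,0]},{"travel":[-0.08,0.079,0],"angular":[0,0,0]},{"travel":[-0.105,0.103,0],"angular":[0,0,0]},{"travel":[-0.125,0.123,0],"angular":[0,0,0]},{"travel":[-0.134,0.132,0],"angular":[0,0,0]},{"travel":[-0.1375,0.1353,0],"angular":[0,0,0]},{"travel":[-0.1375,0.1353,0],"angular":[0,0,0]},{"travel":[-0.1375,0.1353,0],"angular":[0,0,0]}])

```text
time: 17.6
ee_pos: [0.612, 0.0221, 0.1365]
tcp_rot: [-0.0, 0.654, 0.757, -0.0]
ft_force: [-0.1, 0.4, -0.7]
opening: 0.61
grip_force: 15.0
```

```bash
python3 -c "
from h import *
go(.613,.0218,.0603)"
```

```text
t 17.6 tcp [0.612  0.0221 0.1365] yang 8.34 tilt [ 0. -0. -1.] open 0.6102534281073347 travel [-0.0004  0.0009  0.0762]
```

Emit:
arm_command(motion=[{"travel":[0,0.0005,0.02],"angular":[0,0,0]},{"travel":[0,0.0005,0.045],"angular":[0,0,0]},{"travel":[0,0.0005,0.062],"angular":[0,0,0]},{"travel":[0,0.0005,0.071],"angular":[0,0,0]},{"travel":[0,0.0005,0.0745],"angular":[0,0,0]},{"travel":[0,0.0005,0.0765],"angular":[0,0,0]},{"travel":[0,0.0005,0.0765],"angular":[0,0,0]},{"travel":[0,0.0005,0.0765],"angular":[0,0,0]}])

```text
time: 18.4
ee_pos: [0.6135, 0.0216, 0.061]
tcp_rot: [0.0, 0.654, 0.756, 0.0]
ft_force: [0.1, 0.1, -0.9]
opening: 0.611
grip_force: 15.0
```

Emit:
arm_command(motion=[{"travel":[0,0,0],"angular":[0,0,0]},{"travel":[0,0,0],"angular":[0,0,0]},{"travel":[0,0,0],"angular":[0,0,0]},{"travel":[0,0,0],"angular":[0,0,0]},{"travel":[0,0,0],"angular":[0,0,0]},{"travel":[0,0,-0.02],"angular":[0,0,0]},{"travel":[0,0,-0.06],"angular":[0,0,0]},{"travel":[0,0,-0.095],"angular":[0,0,0]},{"travel":[0,0,-0.1],"angular":[0,0,0]},{"travel":[0,0,-0.1],"angular":[0,0,0]}], fingers=0)

```text
time: 19.4
ee_pos: [0.6136, 0.0216, 0.1612]
tcp_rot: [0.001, 0.654, 0.756, 0.001]
ft_force: [0.1, -0.3, -0.3]
opening: 0.999
grip_force: 0.0
```

```bash
python3 -c "
from h import *
go(.509,-.368,.16)"
```

```text
t 19.4 tcp [0.6136 0.0216 0.1612] yang 8.31 tilt [-0.     0.002 -1.   ] open 0.9986255466332102 travel [-0.3704 -0.1598  0.001 ]
```

Emit:
arm_command(motion=[{"travel":[-0.03,-0.013,0],"angular":[0,0,0]},{"travel":[-0.07,-0.03,0],"angular":[0,0,0]},{"travel":[-0.115,-0.05,0],"angular":[0,0,0]},{"travel":[-0.16,-0.069,0],"angular":[0,0,0]},{"travel":[-0.205,-0.088,0],"angular":[0,0,0]},{"travel":[-0.25,-0.108,0],"angular":[0,0,0]},{"travel":[-0.295,-0.127,0],"angular":[0,0,0]},{"travel":[-0.335,-0.145,0],"angular":[0,0,0]},{"travel":[-0.37,-0.16,0],"angular":[0,0,0]},{"travel":[-0.3705,-0.16,0],"angular":[0,0,0]},{"travel":[-0.3705,-0.16,0],"angular":[0,0,0]},{"travel":[-0.3705,-0.16,0],"angular":[0,0,0]}])

```text
time: 20.6
ee_pos: [0.5084, -0.3671, 0.1591]
tcp_rot: [-0.001, 0.654, 0.757, 0.0]
ft_force: [0.2, -0.2, 0.0]
opening: 1.003
grip_force: 0.0
```

```bash
python3 -c "
from h import *
go(.509,-.368,.025)
a=imaging.get_image('scene');b=imaging.get_image('top');cv2.imwrite('pics/t6r.png',b);cv2.imwrite('pics/s6r.png',a)
cv2.imwrite('pics/s6.png',np.vstack([cv2.resize(a[140:330,190:400],None,fx=2.2,fy=2.2),cv2.resize(b[120:180,220:430],None,fx=2.2,fy=2.2)]))"
```

```text
t 20.6 tcp [ 0.5084 -0.3671  0.1591] yang 8.34 tilt [ 0.001 -0.001 -1.   ] open 1.002776235112545 travel [-0.0011  0.0006  0.1341]
```

View pics/s6.png

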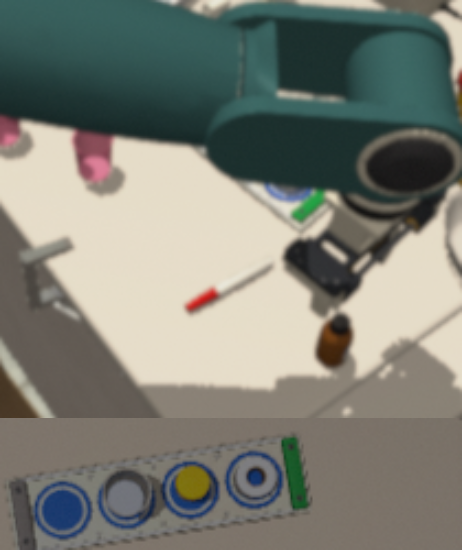

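Beaker, cup and roll are all on their discs (top crop 130,490; 190,485; 255,478), and the gripper is aligned over the bottle (333,340). Descending.

Emit:
arm_command(motion=[{"travel":[0,0,0.03],"angular":[0,0,0]},{"travel":[0,0,0.06],"angular":[0,0,0]},{"travel":[0,0,0.09],"angular":[0,0,0]},{"travel":[0,0,0.12],"angular":[0,0,0]},{"travel":[0,0,0.138],"angular":[0,0,0]},{"travel":[0,0,0.138],"angular":[0,0,0]},{"travel":[0,0,0.138],"angular":[0,0,0]}])

```text
time: 21.4
ee_pos: [0.5089, -0.368, 0.0231]
tcp_rot: [0.0, 0.654, 0.757, 0.0]
ft_force: [-0.3, -0.8, 0.0]
opening: 0.999
grip_force: 0.0
```

Emit:
arm_command(motion=[{"travel":[0,0,0],"angular":[0,0,0]},{"travel":[0,0,0],"angular":[0,0,0]},{"travel":[0,0,0],"angular":[0,0,0]},{"travel":[0,0,0],"angular":[0,0,0]},{"travel":[0,0,0],"angular":[0,0,0]},{"travel":[0,0,0],"angular":[0,0,0]},{"travel":[0,0,0],"angular":[0,0,0]},{"travel":[0,0,0],"angular":[0,0,0]}], fingers=255, force=25)

```text
time: 22.2
ee_pos: [0.5084, -0.3682, 0.0222]
tcp_rot: [0.0, 0.654, 0.756, -0.0]
ft_force: [-0.5, -0.1, 0.7]
opening: 0.415
grip_force: 24.8
```

```bash
python3 -c "
from h import *
go(.6014,.101,.14)"
```

```text
t 22.2 tcp [ 0.5084 -0.3682  0.0222] yang 8.31 tilt [-0. -0. -1.] open 0.41460888155883874 travel [ 0.4508  0.1598 -0.1178]
```

Emit:
arm_command(motion=[{"travel":[0,0,-0.02],"angular":[0,0,0]},{"travel":[0,0,-0.055],"angular":[0,0,0]},{"travel":[0,0,-0.095],"angular":[0,0,0]},{"travel":[0.01,0.003,-0.13],"angular":[0,0,0]},{"travel":[0.03,0.011,-0.14],"angular":[0,0,0]},{"travel":[0.06,0.021,-0.14],"angular":[0,0,0]},{"travel":[0.1,0.035,-0.14],"angular":[0,0,0]},{"travel":[0.14,0.05,-0.14],"angular":[0,0,0]},{"travel":[0.18,0.064,-0.14],"angular":[0,0,0]},{"travel":[0.22,0.078,-0.14],"angular":[0,0,0]},{"travel":[0.26,0.092,-0.14],"angular":[0,0,0]},{"travel":[0.3,0.106,-0.14],"angular":[0,0,0]}])

```text
time: 23.4
ee_pos: [0.5699, -0.0542, 0.1621]
tcp_rot: [0.0, 0.654, 0.756, 0.0]
ft_force: [0.0, -0.9, -1.8]
opening: 0.411
grip_force: 24.8
```

Emit:
arm_command(motion=[{"travel":[0.04,0.014,0],"angular":[0,0,0]},{"travel":[0.08,0.028,0],"angular":[0,0,0]},{"travel":[0.115,0.041,0],"angular":[0,0,0]},{"travel":[0.138,0.049,0],"angular":[0,0,0]},{"travel":[0.148,0.053,0],"angular":[0,0,0]},{"travel":[0.1508,0.0538,0],"angular":[0,0,0]},{"travel":[0.1508,0.0538,0],"angular":[0,0,0]},{"travel":[0.1508,0.0538,0],"angular":[0,0,0]}])

```text
time: 24.2
ee_pos: [0.6013, 0.1, 0.1621]
tcp_rot: [0.0, 0.654, 0.756, -0.0]
ft_force: [0.7, -1.4, -0.9]
opening: 0.411
grip_force: 24.8
```

```bash
python3 -c "
from h import *
go(.6014,.101,.0358)"
```

```text
t 24.2 tcp [0.6013 0.1    0.1621] yang 8.26 tilt [-0. -0. -1.] open 0.41091071678391516 travel [0.001  0.0003 0.1263]
```

Emit:
arm_command(motion=[{"travel":[0,0,0.03],"angular":[0,0,0]},{"travel":[0,0,0.06],"angular":[0,0,0]},{"travel":[0,0,0.09],"angular":[0,0,0]},{"travel":[0,0,0.11],"angular":[0,0,0]},{"travel":[0,0,0.12],"angular":[0,0,0]},{"travel":[0,0,0.124],"angular":[0,0,0]},{"travel":[0,0,0.126],"angular":[0,0,0]},{"travel":[0,0,0.126],"angular":[0,0,0]},{"travel":[0,0,0.126],"angular":[0,0,0]}])

```text
time: 25.1
ee_pos: [0.6018, 0.101, 0.0372]
tcp_rot: [0.0, 0.654, 0.756, 0.0]
ft_force: [0.3, 0.4, -0.7]
opening: 0.413
grip_force: 24.8
```

Emit:
arm_command(motion=[{"travel":[0,0,0],"angular":[0,0,0]},{"travel":[0,0,0],"angular":[0,0,0]},{"travel":[0,0,0],"angular":[0,0,0]},{"travel":[0,0,0],"angular":[0,0,0]},{"travel":[0,0,0],"angular":[0,0,0]},{"travel":[0,0,-0.02],"angular":[0,0,0]},{"travel":[0,0,-0.06],"angular":[0,0,0]},{"travel":[0,0,-0.1],"angular":[0,0,0]},{"travel":[0,0,-0.14],"angular":[0,0,0]},{"travel":[0,0,-0.16],"angular":[0,0,0]},{"travel":[0,0,-0.16],"angular":[0,0,0]}], fingers=0)

```text
time: 26.2
ee_pos: [0.6024, 0.1012, 0.1998]
tcp_rot: [0.002, 0.654, 0.756, 0.002]
ft_force: [0.1, 0.0, 0.1]
opening: 1.0
grip_force: 0.0
```

Emit:
arm_command(motion=[{"travel":[0.04,-0.02,0],"angular":[0,0,0]},{"travel":[0.08,-0.04,0],"angular":[0,0,0]},{"travel":[0.12,-0.06,0],"angular":[0,0,0]},{"travel":[0.16,-0.08,0],"angular":[0,0,0]},{"travel":[0.2,-0.1,0],"angular":[0,0,0]},{"travel":[0.24,-0.12,0],"angular":[0,0,0]},{"travel":[0.28,-0.14,0],"angular":[0,0,0]},{"travel":[0.32,-0.16,0],"angular":[0,0,0]},{"travel":[0.36,-0.18,0],"angular":[0,0,0]},{"travel":[0.36,-0.18,0],"angular":[0,0,0]},{"travel":[0.36,-0.18,0],"angular":[0,0,0]}])

```text
time: 27.3
ee_pos: [0.3705, 0.4315, 0.1948]
tcp_rot: [0.0, 0.653, 0.757, -0.001]
ft_force: [-0.3, -0.5, -0.1]
opening: 0.999
grip_force: 0.0
```

Run:
```python
from h import *
s=r.read_state();print(s["ee_pos"],s["time"])
t=imaging.get_image("top");c=imaging.get_image("scene");cv2.imwrite("pics/tf.png",t)
cv2.imwrite("pics/s7.png",np.vstack([cv2.resize(t[120:190,215:370],(775,350),interpolation=2),cv2.resize(c[150:250,225:380],(388,250),interpolation=2).repeat(1,1) if 0 else np.hstack([cv2.resize(c[150:250,225:380],(388,250),interpolation=2),np.zeros((250,387,3),np.uint8)])]))
```

```text
[0.37048142 0.43152606 0.19478736] 27.3
```

View pics/s7.png

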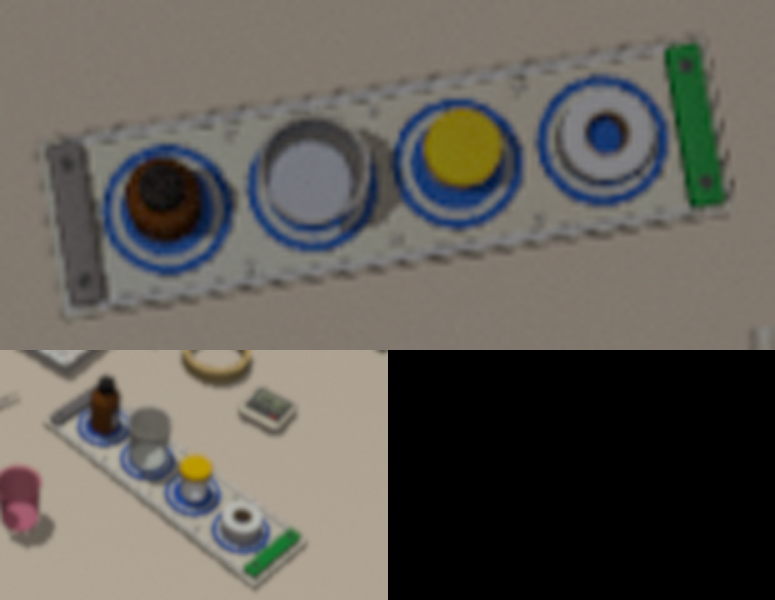

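Run:
```python
from h import *
for n,p,z,m in (("roll",(606,132),.038,(.636,-.1368)),("cup",(463,147),.063,(.6245,-.0575)),("beaker",(309,182),.016,(.613,.0218)),("bottle",(163,187),.096,(.6014,.101))):
    q=ray("top",(p[0]/5+215-.4,p[1]/5+120-.4),z);print(n,q,(q[:2]-m).round(4))
```

```text
roll [ 0.6364 -0.1349  0.038 ] [0.0004 0.0019]
cup [ 0.6258 -0.0562  0.063 ] [0.0013 0.0013]
beaker [0.6145 0.0229 0.016 ] [0.0015 0.0011]
bottle [0.6026 0.0991 0.096 ] [ 0.0012 -0.0019]
```

All four are upright and within about 2–3 mm of their disc centres, and the gripper is clear.

```bash
python3 -c "
from rig import r
print(r.job_done())"
```

```text
the job is handed in; nothing more can be done
None
```

I handed the job in after about 27 s of robot time: from the green end, the label roll, sample cup, beaker and brown bottle each stand upright and released on their own disc, about 2 mm from its centre in the last picture; the hand-in returned no verdict.

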